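# Turn the red eraser tin onto its lid in its slanted desk stand

### The job

Turn the red tin upside down, keeping its loose lid pinched shut the whole time, so that the eraser inside comes to lie in the lid. Put it back in its own slanted stand with its white lid flat against the slope and a long edge squarely against the ledge, then let go; leave the blue tin alone.

Things in the scene. Friction and masses are not known exactly. Their poses are not given: they have to be found in the camera images.
- tin_mid (a point): Centre of the closed red tin: 43 mm thick (own z, out through the lid), body 90 (own x) x 110 mm (own y), 0.3 kg with a loose eraser. Starts base-down on a 45-degree slope: z leans 45 degrees away from the robot, x points away from it and 45 degrees down, y level. A gripper tilted 45 degrees, coming down along x over the upper edge, can pinch it: one finger on the lid, one on the base.
- lid_top (a point): Centre of the outer face of the red tin's white lid with a red disc: a flat 99 x 119 mm plate, 3 mm thick, with a 14 mm skirt fitting loosely (1.5 mm play) over the body. Only gravity holds it on. Axes as tin_mid's. Shut, it lies 21.5 mm along z from tin_mid.
- stand_seat (a point): Red tin's stand, fixed: the tin's centre at the start, 120 mm above the desk. x away from robot, y along ledge, z up. Slope falls 45 degrees to +x: two 20 mm rails, 74 mm gap between them for a finger, surface 21.5 mm below this point (square to slope), ending 40 mm upslope. Ledge face 45 mm downslope, 20 mm high. Lid-down, the tin's centre sits about 5 mm further upslope (lid rim meets ledge).
- blue_mid (a point): Centre of the blue tin, a bystander of the same shape, its white lid marked with a blue disc, in a like stand of its own; axes as tin_mid's. The two tins may swap places.
Mind the look-alikes: they are no part of the job. There is more than one size of the part that bears lid_top; the job needs the middle-sized.

How it is judged:
On the way:
1. the red tin is lifted clear of its stand and turned lid-down, still shut (distance between tin_mid and stand_seat above 0.03 m and angle between tin_mid's own z axis and vertical above 2 rad), for 0.1 s.
At the end, for the whole second after the job is handed in: The red tin rests in its own stand, released and still, lid against the slope: the lid's direction 135 degrees from up within 11 degrees, the tin's centre within 22 mm of the stand's seat point, squared to the ledge within 10 degrees, the lid shut to within 6 mm (angle between tin_mid's own z axis and vertical between 2.16 and 2.55 rad and distance between tin_mid and stand_seat below 0.022 m and angle between the y axis of tin_mid and the y axis of stand_seat, either way round below 0.18 rad and z of lid_top in the frame of tin_mid below 0.028 m and linear speed of tin below 0.02 m/s); the robot touches nothing.
It fails at once if the red tin's lid comes open by more than 10 mm (z of lid_top in the frame of tin_mid above 0.0315 m).
It fails at once if the blue tin is moved by more than 15 mm (distance of blue_mid from where it was at the start of the episode above 0.015 m).
It also fails if it takes over 48 s, if anything falls off the work surface, if the arm or the gripper's body presses on something with over 40 N, if the wrist force passes 120 N, or if a joint passes its speed limit or range.

### The arm

A 6-joint arm with a two-finger parallel gripper is mounted at the origin on the work surface. World frame = base frame: x ahead of the robot, y to its left, z up, the work surface at z = 0. Lengths are in m, angles in rad, forces in N, time in s.
With the tool pointing down it reaches from about 0.35 to 0.925 m from the base axis. Payload 6.4 kg.
Tool frame: the origin (TCP) lies between the finger pads; the fingertips stand 14 mm ahead of it and the grasp point (between the pads) lies 5 mm behind it; z points along the fingers, y is the line along which they close (so a half turn about z gives the same grasp; the last joint's range is limited). The gripper opens to 94 mm and grips with 3 to 60 N. Pads are 16 mm wide; open, the fingers measure 119 mm over their backs; the gripper's body (75 mm by 177 mm) begins 78 mm behind the grasp point.
Start: joints at [0.933, 0.245, 1.558, -0, 1.339, -0.174], TCP at [0.291, 0.581, 0.219] pointing down, gripper open.
Joint ranges: [-3.13, 3.13], [-1.02, 2.26], [0.13, 2.54], [-0.95, 4.09], [0.21, 2.88], [-2.74, 2.74]. Speed limits (rad/s): [2.57, 2.57, 3.14, 3.14, 3.14, 3.14].

### API

Orientations are given as a rotation vector (axis times angle).
In Python, from workcell import ctrl gives the robot as it stands. The module is installed in compiled form; this text tells all that it offers.
- The arm moves only by the tool play_rows, never from a script. Its arguments are lists of equal length, an entry for each row: "grip": the opening in per cent of the stroke, from 0 (shut) to 100 (fully open); "linear": the shift along the tool's x, y, z in units of 30 mm (1.0 is 30 mm), a list of three; "turn": the turn about the tool's z in units of 5 degrees (1.0 is 5 degrees). In form: {"grip": [grip, ...], "linear": [[x, y, z], ...], "turn": [turn, ...]}. A call has 1 to 10 rows; each row is the pose to reach, as a shift and turn from the pose commanded when the call began, along the tool's axes at that moment; what a row does not reach only later rows make up. A row lasts 1/10 s, in which the tool goes at most 50 mm and 8.59 degrees, less where a joint would pass 70% of its speed; a pose out of reach is approached as far as the arm can. A call with a gripper value outside its range is refused whole. The fingers move at their own pace and stop on an object; "squeeze" is the grip in N (left out, the last holds). Time passes only in rows, so rows that repeat a pose let the fingers close. It gives the time, the measured TCP pose, the force, the opening and the grip force at its end, in the units of the state.
- ctrl.get_state(): the state, without advancing time (a new reading comes with each control period).
- ctrl.get_image(name): name is "side" or "top"; returns a dict with "color" (400x640x3 uint8, red, green, blue), "depth" (400x640 float32, m along the optical axis (not along the pixel's ray), 0 where there is no reading), "mtx" (3x3 intrinsics, pixels), "D" ([k1, k2, p1, p2, k3] as OpenCV has them; the pictures are not rectified), "R" (3x3) and "t" (3): a world point X has camera coordinates R X + t. Camera axes: x right, y down, z forward; pixel columns grow to the right and rows downward; lengths in m; the calibration is good to about 2 mm. A picture is of the moment at which its call begins.
- ctrl.hand_in(): hands the job in; it is judged then, once.
The state is a dict: "time_s": time; "joint_pos": joint angles; "joint_velocities": joint speeds; "joint_efforts": joint torques, N m; "eef_pos": TCP position; "tcp_rot": TCP orientation; "force": force on the tool from outside, world axes, zero at the start; "ft_torque": the same for the moment, N m; "width": opening from 0.0 (shut) to 1.0 (fully open); "finger_force": force on a finger pad.
Only numpy, scipy, OpenCV 4.12 (cv2) and the standard library are available. Lean on these libraries where they do the work, as an engineer would, in place of code of your own. Each camera call takes 0.05 s, during which the arm holds its last target. There are 200 camera calls.

## Working session

There is one attempt and no reset: what is moved stays moved. The work goes in short steps, Python scripts to look and compute and a tool call to move; the robot and the scene stay as the last step left them, time stands still between calls to the robot, and variables do not carry over. Pictures are saved under pics/ and viewed, at most 10 in all, crops included, and the job is handed in when it is done.

Besides the shell and the picture viewer there is one more tool, called after ">>>" by a JSON object that holds its "name" and its "arguments". play_rows: Moves the arm, as the interface text tells. Its arguments: {"type":"object","properties":{"grip":{"type":"array","items":{"type":"number"}},"linear":{"type":"array","items":{"type":"array","items":{"type":"number"}}},"turn":{"type":"array","items":{"type":"number"}},"squeeze":{"type":"number"}},"required":["grip","linear","turn"]}

```bash
mkdir -p pics; cat > h.py <<'E'
import numpy as np, cv2
from workcell import ctrl
from scipy.spatial.transform import Rotation as Ro
def grab(n,save=None):
    im=ctrl.get_image(n)
    if save: cv2.imwrite('pics/'+save,im['color'][:,:,::-1])
    return im
def world(im,uv,d=None):
    uv=np.array(uv,float).reshape(-1,2)
    n=cv2.undistortPoints(uv.reshape(-1,1,2),im['mtx'],im['D']).reshape(-1,2)
    if d is None: d=np.array([im['depth'][int(round(v)),int(round(u))] for u,v in uv])
    X=np.c_[n*np.c_[d],d]
    return (X-im['t'])@im['R']
E
python3 - <<'E'
from h import *
for n in ('side','top'):
    im=grab(n,n+'0.png'); np.save(n+'0.npy',im,allow_pickle=True)
    print(n,im['R'].round(2).tolist(),im['t'])
print(ctrl.get_state())
E
```

```text
side [[0.88, -0.48, -0.0], [-0.36, -0.66, -0.66], [0.32, 0.58, -0.75]] [-0.45414225  0.26810289  0.64078499]
top [[0.02, -1.0, 0.04], [-1.0, -0.02, -0.08], [0.08, -0.04, -1.0]] [-0.02503049  0.52567887  0.85760342]
{'time_s': 0.1, 'joint_pos': array([ 9.32880189e-01,  2.45713175e-01,  1.55886728e+00, -1.90573504e-06,
        1.33868877e+00, -1.74086487e-01]), 'joint_velocities': array([ 0.0011118 ,  0.00026536, -0.00083717,  0.00082195,  0.00031576,
        0.00043688]), 'joint_efforts': array([ 3.84077739e-04, -4.16915703e+01, -3.15525162e+01,  6.87242579e-02,
        3.09762522e-02, -5.61610500e-05]), 'eef_pos': array([0.29047677, 0.58091938, 0.21848874]), 'tcp_rot': array([-7.21915701e-01, -3.05684266e+00,  2.42011448e-03]), 'force': array([-0.26121172, -0.90367193, -0.00225062]), 'ft_torque': array([-0.02843912,  0.00115395,  0.02326683]), 'finger_force': 0.0, 'width': 0.9973513489086939}
```

View pics/side0.png

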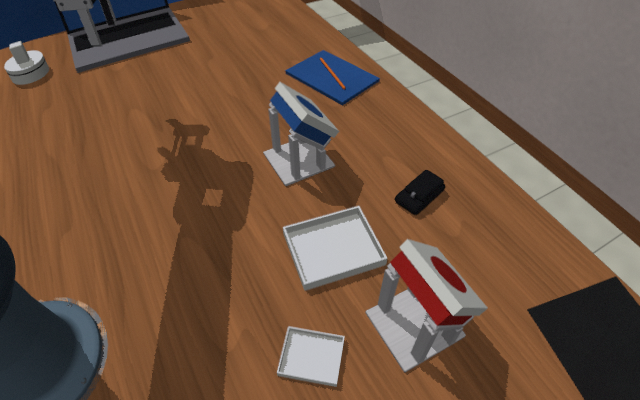

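View pics/top0.png

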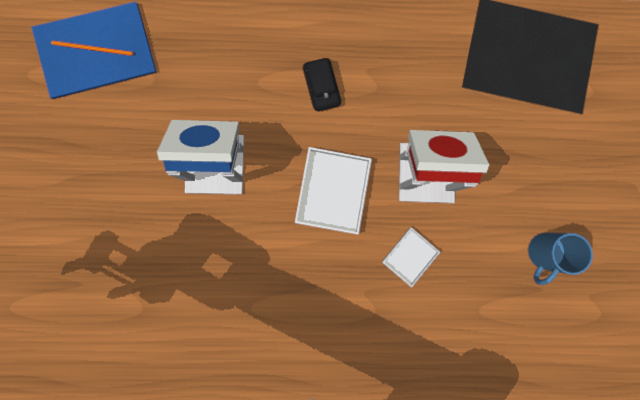

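Side view: red tin with its lid at (435,285), blue tin at (303,115), loose white trays/lids at (335,245) large and (312,356) small. In the top view the red tin is at (447,155), the blue tin at (200,145), the large lid at (333,190) and the small lid at (411,257). The blue book, black phone and mug are clutter. My choice is the red-disc lid on the red tin; I'll check it in a crop.

```bash
cat > meas.py <<'E'
from h import *
def tin(im,col='red'):
    c=im['color'].astype(int); r,g,b=c[...,0],c[...,1],c[...,2]
    hsv=cv2.cvtColor(im['color'],cv2.COLOR_RGB2HSV)
    return hsv
E
python3 - <<'E'
from h import *
out={}
for n,roi in (('side',(385,225,500,345)),('top',(390,120,500,200))):
    im=np.load(n+'0.npy',allow_pickle=True).item()
    x0,y0,x1,y1=roi
    c=im['color'].astype(int); hsv=cv2.cvtColor(im['color'],cv2.COLOR_RGB2HSV)
    red=(((hsv[...,0]<6)|(hsv[...,0]>174))&(hsv[...,1]>170)).astype(np.uint8)
    m=np.zeros_like(red); m[y0:y1,x0:x1]=1; red&=m
    N,L,S,C=cv2.connectedComponentsWithStats(red)
    for i in range(1,N):
        if S[i,4]>100:
            vv,uu=np.nonzero(L==i); d=im['depth'][vv,uu]; ok=d>0
            P=world(im,np.c_[uu,vv][ok],d[ok]); q=P-P.mean(0); w=np.linalg.svd(q,full_matrices=False)[2][2]
            print(n,'red',S[i],C[i].round(1),'mean',P.mean(0).round(4),'n',w.round(3),'rms',(q@w).std().round(4))
    # whole-region points: white lid plane
    vv,uu=np.mgrid[y0:y1,x0:x1]; vv=vv.ravel();uu=uu.ravel(); d=im['depth'][vv,uu]; ok=d>0
    P=world(im,np.c_[uu,vv][ok],d[ok]); s=hsv[vv[ok],uu[ok]]
    np.save(n+'P.npy',np.c_[P,s,uu[ok],vv[ok]])
    k=(P[:,2]>.05)
    print(n,'high pts bounds',P[k].min(0).round(3),P[k].max(0).round(3))
im=np.load('side0.npy',allow_pickle=True).item()
cv2.imwrite('pics/crop1.png',cv2.resize(im['color'][225:370,350:500,::-1],None,fx=4,fy=4,interpolation=cv2.INTER_CUBIC))
E
```

```text
side red [ 391  251   80   74 1491] [424.2 292.4] mean [ 0.5459 -0.2382  0.1421] n [-0.806 -0.021 -0.591] rms 0.007
side red [432 257  34  35 404] [448.3 274. ] mean [ 0.596  -0.2307  0.1364] n [ 0.711 -0.016  0.704] rms 0.0004
side high pts bounds [ 0.528 -0.29   0.051] [ 0.633 -0.169  0.171]
top red [429 137  37  20 566] [447.4 146.4] mean [ 0.5954 -0.2297  0.1354] n [-0.711  0.011 -0.703] rms 0.0007
top red [410 150  72  33 608] [446.8 175.6] mean [ 0.5427 -0.2258  0.143 ] n [ 0.763 -0.016  0.646] rms 0.0056
top high pts bounds [ 0.528 -0.291  0.05 ] [ 0.632 -0.169  0.171]
```

View pics/crop1.png

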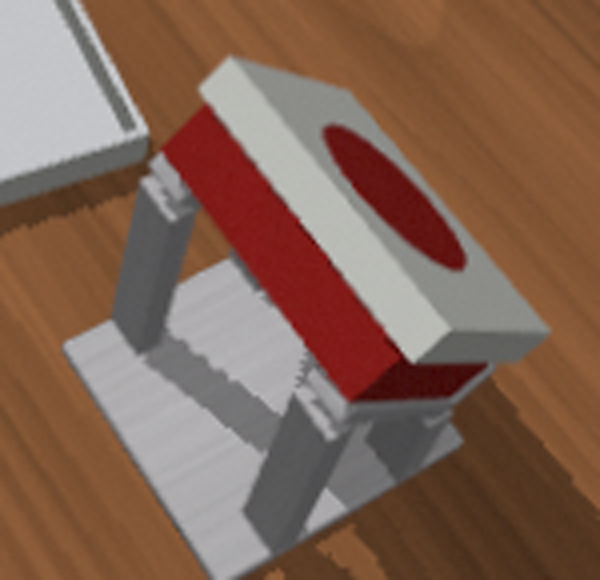

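>>> {"name": "play_rows", "arguments": {"grip": [100,100], "linear": [[0,0,-0.5],[0,0,-1]], "turn": [0,0]}}

```text
time_s: 0.3
eef_pos: [0.2906, 0.5812, 0.2501]
tcp_rot: [-0.722, -3.057, 0.001]
force: [0.1, 0.0, -0.3]
width: 1.002
finger_force: 0.0
```

The crop confirms the red-disc lid, shut on the red tin (disc centre at crop (395,200)). The interface has no direct tilt, so I'll move to a clear, central, high pose and see how tilt can be had there.

>>> {"name": "play_rows", "arguments": {"grip": [100,100,100,100,100,100,100,100,100,100], "linear": [[-1,-1,-1],[-2,-2,-2],[-3,-3,-3],[-4,-4,-4],[-5,-5,-5],[-6,-6,-6],[-7,-7,-6.7],[-8,-8,-6.7],[-8,-8,-6.7],[-8,-8,-6.7]], "turn": [0,0,0,0,0,0,0,0,0,0]}}

```text
time_s: 1.3
eef_pos: [0.3983, 0.2586, 0.4521]
tcp_rot: [0.725, 3.055, 0.003]
force: [-0.2, -0.2, 0.1]
width: 0.998
finger_force: 0.0
```

>>> {"name": "play_rows", "arguments": {"grip": [100,100,100,100,100,100,100,100,100,100], "linear": [[-1,-1,0],[-2,-2,0],[-3,-3,0],[-4,-4,0],[-5,-5,0],[-6,-6,0],[-7,-7,0],[-7,-7,0],[-7,-7,0],[-7,-7,0]], "turn": [1.5,3,4.5,6,7.5,9,10.5,12,12.7,12.7]}}

```text
time_s: 2.3
eef_pos: [0.4922, -0.0213, 0.4505]
tcp_rot: [-2.22, -2.222, -0.0]
force: [0.3, 0.4, 0.0]
width: 1.002
finger_force: 0.0
```

```bash
python3 -c "
from h import *
s=ctrl.get_state(); print(s['joint_pos'].round(3),s['eef_pos'],Ro.from_rotvec(s['tcp_rot']).as_matrix().round(3).tolist())"
```

```text
[-0.274 -0.221  1.617  0.     1.746 -0.275] [ 0.49217041 -0.02125009  0.45046527] [[-0.001, 1.0, -0.0], [1.0, 0.001, 0.0], [0.0, -0.0, -1.0]]
```

>>> {"name": "play_rows", "arguments": {"grip": [100,100,100,100,100,100,100,100,100,100], "linear": [[0,2,0],[0,4,0],[0,6,0],[0,8,0],[0,10,0],[0,12,0],[0,14,0],[0,16,0],[0,18,0],[0,18,0]], "turn": [0,0,0,0,0,0,0,0,0,0]}}

```text
time_s: 3.3
eef_pos: [0.9071, -0.0197, 0.4061]
tcp_rot: [-2.217, -2.223, -0.005]
force: [1.4, -0.4, -5.2]
width: 1.002
finger_force: 0.0
```

```bash
python3 -c "
from h import *
s=ctrl.get_state(); print(s['joint_pos'].round(3),s['eef_pos'],Ro.from_rotvec(s['tcp_rot']).as_matrix().round(3).tolist())"
```

```text
[-0.147  1.004  0.143  0.004  1.994 -0.148] [ 0.90707899 -0.0196749   0.40606539] [[-0.002, 1.0, 0.001], [1.0, 0.002, 0.004], [0.004, 0.001, -1.0]]
```

>>> {"name": "play_rows", "arguments": {"grip": [100,100,100,100,100,100,100,100,100,100], "linear": [[0,-1,-1],[0,-2,-2],[0,-3,-4],[0,-5,-6],[0,-6,-8],[0,-8,-10],[0,-10,-12],[0,-12,-14],[0,-14,-16],[0,-16,-18]], "turn": [0,0,0,0,0,0,0,0,0,0]}}

```text
time_s: 4.3
eef_pos: [0.5796, -0.0195, 0.7903]
tcp_rot: [2.199, 2.204, 0.038]
force: [-0.4, 0.5, 0.2]
width: 0.996
finger_force: 0.0
```

```bash
cat > st.py <<'E'
from h import *
s=ctrl.get_state(); print(s['time_s'],s['joint_pos'].round(3),s['eef_pos'].round(4),Ro.from_rotvec(s['tcp_rot']).as_matrix().round(3).tolist(),s['force'].round(1),s['width'],s['finger_force'])
E
python3 st.py
```

```text
4.3 [-0.232  0.328  0.39   0.009  2.388 -0.227] [ 0.5796 -0.0195  0.7903] [[-0.002, 0.999, 0.037], [1.0, 0.002, -0.003], [-0.003, 0.037, -0.999]] [-0.4  0.5  0.2] 0.9961780804227965 0.0
```

>>> {"name": "play_rows", "arguments": {"grip": [100,100,100,100,100,100,100,100,100,100], "linear": [[0,-1,-1],[0,-2,-2],[0,-3,-4],[0,-4,-6],[0,-5,-8],[0,-6,-10],[0,-7,-12],[0,-8,-14],[0,-9,-16],[0,-10,-18]], "turn": [0,0,0,0,0,0,0,0,0,0]}}

```text
time_s: 5.3
eef_pos: [0.309, -0.0172, 0.9534]
tcp_rot: [2.2, 2.199, 0.043]
force: [-0.2, -0.2, 0.6]
width: 0.996
finger_force: 0.0
```

```bash
python3 st.py
```

```text
5.3 [-0.443  0.145  0.126  0.052  2.832 -0.392] [ 0.309  -0.0172  0.9534] [[0.001, 0.999, 0.041], [1.0, -0.001, -0.002], [-0.002, 0.041, -0.999]] [-0.2 -0.2  0.6] 0.9956381318849347 0.0
```

>>> {"name": "play_rows", "arguments": {"grip": [100,100,100,100,100,100], "linear": [[0,-1,-2],[0,-2,-4],[0,-3,-6],[0,-3,-8],[0,-3,-10],[0,-3,-10]], "turn": [0,0,0,0,0,0]}}

```text
time_s: 5.9
eef_pos: [0.2464, -0.0155, 0.9736]
tcp_rot: [2.175, 2.172, 0.057]
force: [0.1, -0.4, -0.3]
width: 1.003
finger_force: 0.0
```

```bash
python3 st.py
```

```text
5.9 [-0.562  0.062  0.126  0.082  2.879 -0.481] [ 0.2464 -0.0155  0.9736] [[0.002, 0.997, 0.073], [1.0, -0.001, -0.021], [-0.021, 0.073, -0.997]] [ 0.1 -0.4 -0.3] 1.0030082012933519 0.0
```

>>> {"name": "play_rows", "arguments": {"grip": [100,100,100,100,100,100], "linear": [[0,1,1],[0,2,2],[0,3,4],[0,4,5],[0,4,5],[0,4,5]], "turn": [0,0,0,0,0,0]}}

```text
time_s: 6.5
eef_pos: [0.3775, -0.0186, 0.8321]
tcp_rot: [2.177, 2.176, 0.054]
force: [-0.2, -0.2, 0.2]
width: 1.001
finger_force: 0.0
```

```bash
python3 st.py
```

```text
6.5 [-0.356 -0.144  0.805  0.009  2.409 -0.349] [ 0.3775 -0.0186  0.8321] [[0.001, 0.998, 0.069], [1.0, 0.0, -0.02], [-0.02, 0.069, -0.997]] [-0.2 -0.2  0.2] 1.000599214224467 0.0
```

>>> {"name": "play_rows", "arguments": {"grip": [100,100,100,100,100,100,100,100,100,100], "linear": [[0.5,1.3,1],[1,2.6,2],[1.5,4,3],[2,5.3,4],[2.5,6.6,5],[3,8,6],[3.5,9.3,7],[4,10.6,8],[4.3,11.8,8.5],[4.3,11.8,8.5]], "turn": [0,0,0,0,0,0,0,0,0,0]}}

```text
time_s: 7.5
eef_pos: [0.7537, 0.1047, 0.5937]
tcp_rot: [2.18, 2.178, 0.046]
force: [1.1, 0.2, -1.4]
width: 1.001
finger_force: 0.0
```

>>> {"name": "play_rows", "arguments": {"grip": [100,100,100,100,100], "linear": [[0,2,-1],[0,4,-2],[0,6,-3],[0,8,-3],[0,16,-3]], "turn": [0,0,0,0,0]}}

```text
time_s: 8.0
eef_pos: [0.8163, 0.092, 0.6042]
tcp_rot: [2.158, 2.155, 0.098]
force: [-0.6, -0.6, 0.3]
width: 1.003
finger_force: 0.0
```

```bash
python3 st.py
```

```text
8.0 [-0.02   0.782  0.126 -0.019  2.124 -0.03 ] [0.8163 0.092  0.6042] [[0.002, 0.994, 0.108], [1.0, -0.0, -0.018], [-0.018, 0.108, -0.994]] [-0.6 -0.6  0.3] 1.0031319373171328 0.0
```

>>> {"name": "play_rows", "arguments": {"grip": [100], "linear": [[0,20,-6]], "turn": [0]}}

```text
time_s: 8.1
eef_pos: [0.83, 0.0883, 0.596]
tcp_rot: [2.146, 2.144, 0.126]
force: [0.6, -0.7, 0.6]
width: 0.999
finger_force: 0.0
```

>>> {"name": "play_rows", "arguments": {"grip": [100], "linear": [[0,20,-6]], "turn": [0]}}

```text
time_s: 8.2
eef_pos: [0.8415, 0.0847, 0.5921]
tcp_rot: [2.132, 2.131, 0.158]
force: [0.2, -0.4, 0.3]
width: 0.999
finger_force: 0.0
```

>>> {"name": "play_rows", "arguments": {"grip": [100], "linear": [[0,20,-6]], "turn": [0]}}

```text
time_s: 8.3
eef_pos: [0.8522, 0.0813, 0.5894]
tcp_rot: [2.117, 2.117, 0.19]
force: [0.3, 1.1, 0.2]
width: 0.998
finger_force: 0.0
```

```bash
python3 st.py
```

```text
8.3 [-0.036  0.805  0.126 -0.004  2.02  -0.038] [0.8522 0.0813 0.5894] [[0.001, 0.982, 0.188], [1.0, 0.001, -0.011], [-0.011, 0.188, -0.982]] [0.3 1.1 0.2] 0.9980617775420746 0.0
```

>>> {"name": "play_rows", "arguments": {"grip": [100], "linear": [[1,20,-8]], "turn": [0]}}

```text
time_s: 8.4
eef_pos: [0.8599, 0.0801, 0.5905]
tcp_rot: [2.103, 2.103, 0.221]
force: [-0.1, -1.0, 1.0]
width: 1.0
finger_force: 0.0
```

>>> {"name": "play_rows", "arguments": {"grip": [100], "linear": [[1,20,-8]], "turn": [0]}}

```text
time_s: 8.5
eef_pos: [0.8665, 0.0795, 0.5938]
tcp_rot: [2.087, 2.089, 0.253]
force: [0.2, -0.0, 0.6]
width: 0.998
finger_force: 0.0
```

>>> {"name": "play_rows", "arguments": {"grip": [100], "linear": [[1,20,-7]], "turn": [0]}}

```text
time_s: 8.6
eef_pos: [0.8738, 0.0789, 0.5962]
tcp_rot: [2.071, 2.074, 0.284]
force: [0.0, -0.7, -0.1]
width: 1.003
finger_force: 0.0
```

>>> {"name": "play_rows", "arguments": {"grip": [100], "linear": [[1,20,-7]], "turn": [0]}}

```text
time_s: 8.7
eef_pos: [0.8807, 0.078, 0.5992]
tcp_rot: [2.056, 2.059, 0.315]
force: [-0.2, -0.4, -0.2]
width: 0.999
finger_force: 0.0
```

>>> {"name": "play_rows", "arguments": {"grip": [100], "linear": [[1,20,-6]], "turn": [0]}}

```text
time_s: 8.8
eef_pos: [0.8879, 0.0772, 0.6021]
tcp_rot: [2.039, 2.043, 0.345]
force: [-0.4, 0.8, -0.0]
width: 1.002
finger_force: 0.0
```

>>> {"name": "play_rows", "arguments": {"grip": [100], "linear": [[1,20,-6]], "turn": [0]}}

```text
time_s: 8.9
eef_pos: [0.8946, 0.0764, 0.6057]
tcp_rot: [2.023, 2.028, 0.375]
force: [-0.0, 0.2, 0.9]
width: 0.999
finger_force: 0.0
```

>>> {"name": "play_rows", "arguments": {"grip": [100], "linear": [[1,20,-5]], "turn": [0]}}

```text
time_s: 9.0
eef_pos: [0.9016, 0.0756, 0.6095]
tcp_rot: [2.006, 2.011, 0.406]
force: [-0.6, -0.7, -0.7]
width: 0.998
finger_force: 0.0
```

>>> {"name": "play_rows", "arguments": {"grip": [100], "linear": [[1,20,-5]], "turn": [0]}}

```text
time_s: 9.1
eef_pos: [0.908, 0.0749, 0.6139]
tcp_rot: [1.989, 1.995, 0.436]
force: [0.1, -0.1, 0.0]
width: 0.998
finger_force: 0.0
```

>>> {"name": "play_rows", "arguments": {"grip": [100], "linear": [[1,20,-4]], "turn": [0]}}

```text
time_s: 9.2
eef_pos: [0.9147, 0.0743, 0.6184]
tcp_rot: [1.971, 1.977, 0.466]
force: [-0.1, 0.0, 0.4]
width: 1.001
finger_force: 0.0
```

>>> {"name": "play_rows", "arguments": {"grip": [100], "linear": [[1,20,-4]], "turn": [0]}}

```text
time_s: 9.3
eef_pos: [0.9208, 0.0737, 0.6234]
tcp_rot: [1.953, 1.96, 0.495]
force: [-0.1, -0.0, 0.5]
width: 1.003
finger_force: 0.0
```

```bash
python3 st.py
```

```text
9.3 [-0.053  0.795  0.126  0.039  1.739 -0.041] [0.9208 0.0737 0.6234] [[-0.007, 0.886, 0.464], [1.0, 0.0, 0.013], [0.012, 0.464, -0.886]] [-0.1 -0.   0.5] 1.002903766888443 0.0
```

>>> {"name": "play_rows", "arguments": {"grip": [100], "linear": [[0,20,-4]], "turn": [0]}}

```text
time_s: 9.4
eef_pos: [0.9262, 0.0711, 0.6299]
tcp_rot: [1.935, 1.944, 0.524]
force: [-0.8, -0.7, 0.9]
width: 0.999
finger_force: 0.0
```

>>> {"name": "play_rows", "arguments": {"grip": [100], "linear": [[0,20,-3]], "turn": [0]}}

```text
time_s: 9.5
eef_pos: [0.932, 0.0678, 0.636]
tcp_rot: [1.917, 1.925, 0.552]
force: [0.2, 0.3, 1.7]
width: 1.003
finger_force: 0.0
```

>>> {"name": "play_rows", "arguments": {"grip": [100], "linear": [[0,20,-3]], "turn": [0]}}

```text
time_s: 9.6
eef_pos: [0.9373, 0.0649, 0.6427]
tcp_rot: [1.898, 1.907, 0.58]
force: [0.3, -1.0, -0.7]
width: 1.001
finger_force: 0.0
```

>>> {"name": "play_rows", "arguments": {"grip": [100], "linear": [[0,20,-2]], "turn": [0]}}

```text
time_s: 9.7
eef_pos: [0.943, 0.0624, 0.649]
tcp_rot: [1.879, 1.888, 0.607]
force: [0.3, -0.1, 0.5]
width: 1.002
finger_force: 0.0
```

>>> {"name": "play_rows", "arguments": {"grip": [100], "linear": [[0,20,-2]], "turn": [0]}}

```text
time_s: 9.8
eef_pos: [0.948, 0.0599, 0.6558]
tcp_rot: [1.861, 1.87, 0.634]
force: [0.3, -0.6, 0.4]
width: 0.997
finger_force: 0.0
```

>>> {"name": "play_rows", "arguments": {"grip": [100], "linear": [[0,20,-1]], "turn": [0]}}

```text
time_s: 9.9
eef_pos: [0.9535, 0.0577, 0.6624]
tcp_rot: [1.841, 1.851, 0.661]
force: [-0.3, 0.2, 0.4]
width: 1.0
finger_force: 0.0
```

>>> {"name": "play_rows", "arguments": {"grip": [100], "linear": [[0,20,0]], "turn": [0]}}

```text
time_s: 10.0
eef_pos: [0.9596, 0.0555, 0.6679]
tcp_rot: [1.822, 1.832, 0.687]
force: [-0.4, -0.5, 0.1]
width: 1.004
finger_force: 0.0
```

>>> {"name": "play_rows", "arguments": {"grip": [100], "linear": [[0,20,0]], "turn": [0]}}

```text
time_s: 10.1
eef_pos: [0.965, 0.0534, 0.674]
tcp_rot: [1.803, 1.813, 0.712]
force: [0.1, 0.1, -0.5]
width: 1.002
finger_force: 0.0
```

>>> {"name": "play_rows", "arguments": {"grip": [100,100], "linear": [[0,0,0],[0,0,0]], "turn": [0,0]}}

```text
time_s: 10.3
eef_pos: [0.9645, 0.0536, 0.6736]
tcp_rot: [1.805, 1.815, 0.71]
force: [-0.2, 0.5, 0.2]
width: 1.0
finger_force: 0.0
```

```bash
python3 st.py
```

```text
10.3 [-0.084  0.777  0.126  0.083  1.519 -0.063] [0.9645 0.0536 0.6736] [[-0.014, 0.75, 0.661], [1.0, -0.005, 0.027], [0.023, 0.661, -0.75]] [-0.2  0.5  0.2] 0.9998280161323634 0.0
```

>>> {"name": "play_rows", "arguments": {"grip": [100], "linear": [[0,20,0]], "turn": [0]}}

```text
time_s: 10.4
eef_pos: [0.9693, 0.0519, 0.6811]
tcp_rot: [1.784, 1.796, 0.736]
force: [-0.1, 0.1, -0.7]
width: 1.002
finger_force: 0.0
```

>>> {"name": "play_rows", "arguments": {"grip": [100], "linear": [[0,20,1]], "turn": [0]}}

```text
time_s: 10.5
eef_pos: [0.9741, 0.0496, 0.6889]
tcp_rot: [1.764, 1.774, 0.762]
force: [0.3, -0.9, 0.2]
width: 1.0
finger_force: 0.0
```

>>> {"name": "play_rows", "arguments": {"grip": [100], "linear": [[0,0.7,0]], "turn": [0]}}

```text
time_s: 10.6
eef_pos: [0.975, 0.0484, 0.6929]
tcp_rot: [1.756, 1.766, 0.771]
force: [-0.1, -0.3, -0.7]
width: 1.003
finger_force: 0.0
```

>>> {"name": "play_rows", "arguments": {"grip": [100,100,100,100,100,100,100,100,100,100], "linear": [[0,-1,0],[0,-2,0],[0,-3,0],[-1,-4,0],[-2,-5,0],[-3,-6,0],[-4,-7,0],[-5,-8,0],[-6,-8,0],[-6,-8,0]], "turn": [0,0,0,0,0,0,0,0,0,0]}}

```text
time_s: 11.6
eef_pos: [0.8092, -0.1336, 0.5148]
tcp_rot: [1.762, 1.764, 0.766]
force: [0.3, 0.4, -0.4]
width: 0.999
finger_force: 0.0
```

```bash
python3 st.py; cat > kin.py <<'E'
import numpy as np
from scipy.optimize import least_squares
from scipy.spatial.transform import Rotation as Ro
from h import ctrl
D=[([0.93288,.245713,1.558867,0,1.338689,-.174086],[.29048,.58092,.21849]),
([-0.274,-0.221,1.617,0,1.746,-0.275],[.49217,-.02125,.45047]),([-0.147,1.004,0.143,0.004,1.994,-0.148],[.90708,-.01967,.40607]),
([-0.232,0.328,0.39,0.009,2.388,-0.227],[.5796,-.0195,.7903]),([-0.443,0.145,0.126,0.052,2.832,-0.392],[.309,-.0172,.9534]),
([-0.356,-0.144,0.805,0.009,2.409,-0.349],[.3775,-.0186,.8321]),([-0.02,0.782,0.126,-0.019,2.124,-0.03],[.8163,.092,.6042]),
([-0.053,0.795,0.126,0.039,1.739,-0.041],[.9208,.0737,.6234]),([-0.084,0.777,0.126,0.083,1.519,-0.063],[.9645,.0536,.6736])]
s=ctrl.get_state(); D.append((s['joint_pos'],s['eef_pos']))
Y=lambda a:Ro.from_euler('y',a); Z=lambda a:Ro.from_euler('z',a)
C=None
def fk(p,q):
    A1=Z(q[0]);A2=A1*Y(q[1]);A3=A2*Y(q[2]);A4=A3*Z(q[3]);A5=A4*Y(q[4]);A6=A5*Z(q[5])
    pos=A1.apply([p[0],p[1],p[2]])+A2.apply([0,0,p[3]])+A3.apply([p[4],0,p[5]])+A5.apply([p[6],0,p[7]])
    return pos,A6
f=lambda p:np.concatenate([fk(p,q)[0]-x for q,x in D])
fit=least_squares(f,[0,.11,.3,.4,0,.35,0,.3],x_scale=.1)
p=fit.x
C=fk(p,s['joint_pos'])[1].inv()*Ro.from_rotvec(s['tcp_rot'])
lo=np.array([-3.13,-1.02,.13,-.95,.21,-2.74]);hi=np.array([3.13,2.26,2.54,4.09,2.88,2.74])
def ik(X,R,q0,unb=False):
    g=lambda q:np.r_[(fk(p,q)[0]-X)*5,((fk(p,q)[1]*C).inv()*R).as_rotvec()]
    b=(lo,hi) if not unb else (lo-[0,0,0,0,0,4],hi+[0,0,0,0,0,4])
    r=least_squares(g,np.clip(q0,b[0]+1e-3,b[1]-1e-3),bounds=b); return r.x,np.abs(r.fun).max()
E
python3 - <<'E'
from kin import *
print(p.round(4),np.abs(fit.fun).max(),C.as_matrix().round(2).tolist())
R=Ro.from_rotvec(s['tcp_rot'])
q=s['joint_pos']
tx=np.array([.707,0,-.707])
tin=np.array([.5805,-.23,.1207])
for d in (.03,.1,.2,.3):
    for t in (0,180):
        r,e=ik(tin-tx*d,R*Ro.from_euler('z',t,degrees=True),np.r_[q[:5],q[5]+np.radians(t)],True)
        print(d,t,r.round(2),e.round(4))
E
```

```text
11.6 [-0.401  0.126  1.31   0.37   0.994 -0.49 ] [ 0.8092 -0.1336  0.5148] [[-0.012, 0.701, 0.713], [1.0, -0.01, 0.027], [0.026, 0.713, -0.701]] [ 0.3  0.4 -0.4] 0.999212320197309 0.0
[-4.000e-04  1.125e-01  2.729e-01  4.201e-01  6.620e-02  5.691e-01
 -2.000e-04  2.659e-01] 0.000478987978935308 [[0.0, -1.0, -0.0], [1.0, 0.0, 0.0], [-0.0, -0.0, 1.0]]
0.03 0 [-0.83 -0.04  2.19  1.02  0.69 -1.54] 0.0
0.03 180 [-0.83 -0.04  2.19  1.02  0.69  1.6 ] 0.0
0.1 0 [-0.92 -0.25  2.26  0.9   0.84 -1.45] 0.0
0.1 180 [-0.92 -0.25  2.26  0.9   0.84  1.69] 0.0
0.2 0 [-1.09 -0.54  2.33  0.8   1.11 -1.38] 0.0
0.2 180 [-1.09 -0.54  2.33  0.8   1.11  1.77] 0.0
0.3 0 [-1.31 -0.78  2.33  0.78  1.43 -1.36] 0.0
0.3 180 [-1.31 -0.78  2.33  0.78  1.43  1.78] 0.0
```

```bash
python3 - <<'E'
from kin import *
R=Ro.from_rotvec(s['tcp_rot']); x=s['eef_pos']; tin=np.array([.5957,-.230,.1359])-.0215*np.array([.711,-.013,.703])
tz=R.as_matrix()[:,2]
print(tin,(R.inv().apply(tin-tz*.2-x)/.03).round(2))
# path check
q=s['joint_pos']
for k in np.linspace(0,1,6):
    q,e=ik(x+k*(tin-tz*.2-x),R,q); print(q.round(2),e.round(4))
E
```

```text
[ 0.5804135 -0.2297205  0.1207855] [ -3.45 -14.68  -2.99]
[-0.4   0.13  1.31  0.37  0.99 -0.49] 0.0
[-0.49 -0.03  1.56  0.46  0.94 -0.63] 0.0
[-0.59 -0.18  1.78  0.55  0.92 -0.79] 0.0
[-0.73 -0.31  1.98  0.65  0.95 -0.97] 0.0
[-0.89 -0.43  2.16  0.74  1.01 -1.17] 0.0
[-1.1  -0.53  2.32  0.81  1.11 -1.39] 0.0
```

>>> {"name": "play_rows", "arguments": {"grip": [80,80,80,80,80,80,80,80,80,80], "linear": [[-0.3,-1.2,-0.3],[-0.6,-2.4,-0.6],[-0.9,-3.6,-0.9],[-1.1,-4.8,-1.1],[-1.4,-6,-1.3],[-1.7,-7.2,-1.5],[-2,-8.4,-1.8],[-2.3,-9.6,-2],[-2.5,-10.8,-2.2],[-2.8,-12,-2.5]], "turn": [0,0,0,0,0,0,0,0,0,0]}}

```text
time_s: 12.6
eef_pos: [0.5053, -0.2132, 0.3102]
tcp_rot: [1.754, 1.769, 0.769]
force: [-0.7, -0.7, -0.3]
width: 0.801
finger_force: 0.0
```

>>> {"name": "play_rows", "arguments": {"grip": [80,80,80,80,80], "linear": [[-0.2,-1,-0.2],[-0.4,-2,-0.4],[-0.6,-2.7,-0.5],[-0.6,-2.7,-0.5],[-0.6,-2.7,-0.5]], "turn": [0,0,0,0,0]}}

```text
time_s: 13.1
eef_pos: [0.4391, -0.2318, 0.2632]
tcp_rot: [1.756, 1.767, 0.768]
force: [0.5, -0.1, 1.1]
width: 0.801
finger_force: 0.0
```

```bash
python3 st.py; python3 - <<'E'
from h import *
s=ctrl.get_state()
R=Ro.from_rotvec(s['tcp_rot']); x=s['eef_pos']; tin=np.array([.5804,-.2297,.1208])
print((R.inv().apply(tin-x)/.03).round(2), 'n in tool',R.inv().apply([.711,-.013,.703]).round(3))
grab('side','side1.png')
E
```

```text
13.1 [-1.098 -0.539  2.322  0.808  1.114 -1.385] [ 0.4391 -0.2318  0.2632] [[-0.016, 0.699, 0.715], [1.0, -0.006, 0.028], [0.024, 0.715, -0.699]] [ 0.5 -0.1  1.1] 0.8012496243744401 0.0
[-0.12 -0.1   6.68] n in tool [-0.008  1.     0.016]
```

View pics/side1.png

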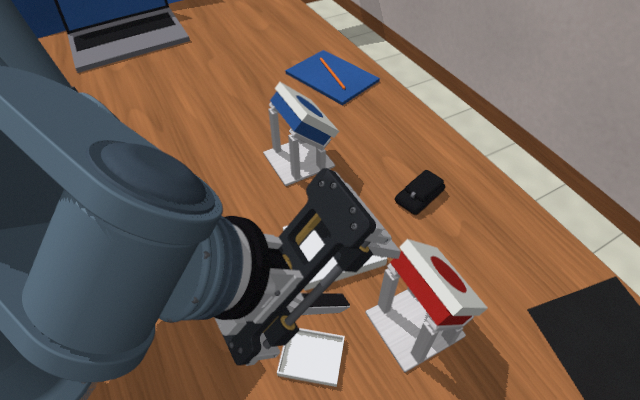

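Gripper is tilted 45°, with its fingers at (375,240) and (330,300), straddling the red tin's plane. Advancing.

>>> {"name": "play_rows", "arguments": {"grip": [80,80,80,80,80,80,80,80,80,80], "linear": [[-0.1,-0.1,1],[-0.1,-0.1,2],[-0.1,-0.1,3],[-0.1,-0.1,3.8],[-0.1,-0.1,4.5],[-0.1,-0.1,5.2],[-0.1,-0.1,5.8],[-0.1,-0.1,6.2],[-0.1,-0.1,6.5],[-0.1,-0.1,6.5]], "turn": [0,0,0,0,0,0,0,0,0,0]}}

```text
time_s: 14.15
eef_pos: [0.5768, -0.2277, 0.1226]
tcp_rot: [1.757, 1.77, 0.77]
force: [-0.0, 0.1, -0.5]
width: 0.801
finger_force: 0.0
```

```bash
python3 st.py; python3 - <<'E'
from h import *
s=ctrl.get_state()
R=Ro.from_rotvec(s['tcp_rot']); x=s['eef_pos']; tin=np.array([.5804,-.2297,.1208])
print((R.inv().apply(tin-x)/.03).round(2))
im=grab('side'); cv2.imwrite('pics/crop2.png',cv2.resize(im['color'][200:380,300:500,::-1],None,fx=3,fy=3))
E
```

```text
14.15 [-0.799  0.035  2.156  1.067  0.655 -1.593] [ 0.5768 -0.2277  0.1226] [[-0.019, 0.7, 0.713], [0.999, -0.006, 0.032], [0.026, 0.714, -0.7]] [-0.   0.1 -0.5] 0.8011728652480176 0.0
[-0.07  0.04  0.13]
```

View pics/crop2.png

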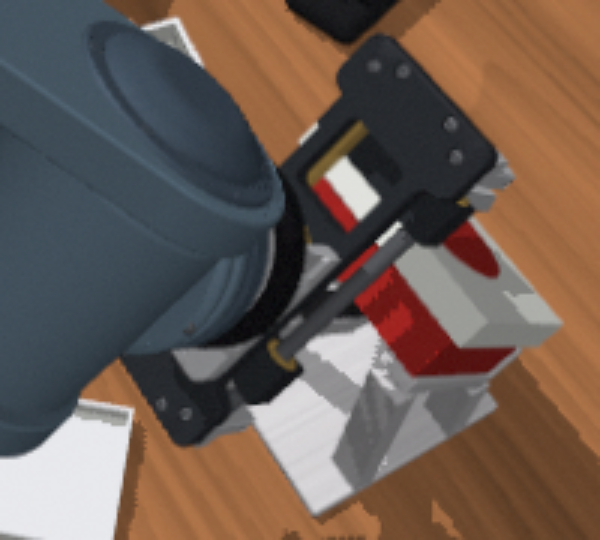

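The crop shows the tin undisturbed, with the upper finger over the lid at (470,230) and the lower one behind the base. No contact force. Closing.

>>> {"name": "play_rows", "arguments": {"grip": [60,50,45,40,35,30,30,30], "linear": [[0,0,0],[0,0,0],[0,0,0],[0,0,0],[0,0,0],[0,0,0],[0,0,0],[0,0,0]], "turn": [0,0,0,0,0,0,0,0], "squeeze": 30}}

```text
time_s: 15.0
eef_pos: [0.5767, -0.2288, 0.1247]
tcp_rot: [1.756, 1.766, 0.771]
force: [1.3, 2.1, 6.7]
width: 0.455
finger_force: 30.0
```

>>> {"name": "play_rows", "arguments": {"grip": [30,30,30,30,30,30,30,30,30,30], "linear": [[0,0.1,-0.1],[0,0.3,-0.3],[0,0.6,-0.6],[0,1,-1],[0,1.4,-1.4],[0,1.9,-1.9],[0,2.4,-2.4],[0,2.9,-2.9],[0,3.3,-3.3],[0,3.4,-3.4]], "turn": [0,0,0,0,0,0,0,0,0,0], "squeeze": 40}}

```text
time_s: 16.0
eef_pos: [0.5742, -0.2326, 0.2688]
tcp_rot: [1.756, 1.768, 0.768]
force: [0.3, -1.4, -2.1]
width: 0.454
finger_force: 40.0
```

```bash
python3 st.py; python3 - <<'E'
from kin import *
R=Ro.from_rotvec(s['tcp_rot']); q=s['joint_pos']
for t in range(0,181,30):
    q,e=ik(s['eef_pos'],R*Ro.from_euler('z',t,degrees=True),q); print(q.round(2),e.round(4))
E
```

```text
16.0 [-0.81  -0.206  2.073  0.791  0.855 -1.225] [ 0.5742 -0.2326  0.2688] [[-0.017, 0.7, 0.714], [1.0, -0.005, 0.028], [0.023, 0.715, -0.699]] [ 0.3 -1.4 -2.1] 0.45425092449830373 39.960347414016724
[-0.81 -0.21  2.07  0.79  0.86 -1.22] 0.0
[-0.81 -0.21  2.07  0.79  0.86 -0.7 ] 0.0
[-0.81 -0.21  2.07  0.79  0.86 -0.18] 0.0
[-0.81 -0.21  2.07  0.79  0.86  0.35] 0.0
[-0.81 -0.21  2.07  0.79  0.86  0.87] 0.0
[-0.81 -0.21  2.07  0.79  0.86  1.39] 0.0
[-0.81 -0.21  2.07  0.79  0.86  1.92] 0.0
```

>>> {"name": "play_rows", "arguments": {"grip": [30,30,30,30,30,30,30,30,30,30], "linear": [[0,0,0],[0,0,0],[0,0,0],[0,0,0],[0,0,0],[0,0,0],[0,0,0],[0,0,0],[0,0,0],[0,0,0]], "turn": [0.5,1.5,2.7,3.9,5.1,6.3,7.5,8.7,9.9,11]}}

```text
time_s: 17.0
eef_pos: [0.5733, -0.2316, 0.2648]
tcp_rot: [2.6, 0.822, 1.102]
force: [0.5, 0.1, -2.7]
width: 0.452
finger_force: 40.0
```

>>> {"name": "play_rows", "arguments": {"grip": [30,30,30,30,30,30,30,30,30,30], "linear": [[0,0,0],[0,0,0],[0,0,0],[0,0,0],[0,0,0],[0,0,0],[0,0,0],[0,0,0],[0,0,0],[0,0,0]], "turn": [1.2,2.4,3.6,4.8,6,7.2,8.4,9.6,10.8,12]}}

```text
time_s: 18.0
eef_pos: [0.5733, -0.2316, 0.2648]
tcp_rot: [-2.663, 0.589, -1.102]
force: [0.1, -0.4, -3.6]
width: 0.455
finger_force: 40.0
```

>>> {"name": "play_rows", "arguments": {"grip": [30,30,30,30,30,30,30,30,30,30], "linear": [[0,0,0],[0,0,0],[0,0,0],[0,0,0],[0,0,0],[0,0,0],[0,0,0],[0,0,0],[0,0,0],[0,0,0]], "turn": [1.2,2.4,3.6,4.8,6,7.2,8.4,9.6,10.8,12]}}

```text
time_s: 19.0
eef_pos: [0.5733, -0.2316, 0.2648]
tcp_rot: [-1.831, 1.676, -0.734]
force: [0.1, -0.5, -3.1]
width: 0.457
finger_force: 40.0
```

>>> {"name": "play_rows", "arguments": {"grip": [30,30,30], "linear": [[0,0,0],[0,0,0],[0,0,0]], "turn": [0.8,1,1]}}

```text
time_s: 19.3
eef_pos: [0.5737, -0.2318, 0.2656]
tcp_rot: [-1.75, 1.739, -0.701]
force: [-0.1, -0.7, -2.4]
width: 0.457
finger_force: 40.0
```

```bash
python3 st.py; python3 - <<'E'
from h import *
im=grab('side'); np.save('flip.npy',im,allow_pickle=True); cv2.imwrite('pics/crop3.png',cv2.resize(im['color'][130:350,300:520,::-1],None,fx=2.6,fy=2.6))
E
```

```text
19.3 [-0.81  -0.203  2.076  0.792  0.855  1.915] [ 0.5737 -0.2318  0.2656] [[0.017, -0.702, 0.712], [-1.0, 0.007, 0.031], [-0.026, -0.713, -0.701]] [-0.1 -0.7 -2.4] 0.4573418211450115 39.97764766216278
```

View pics/crop3.png

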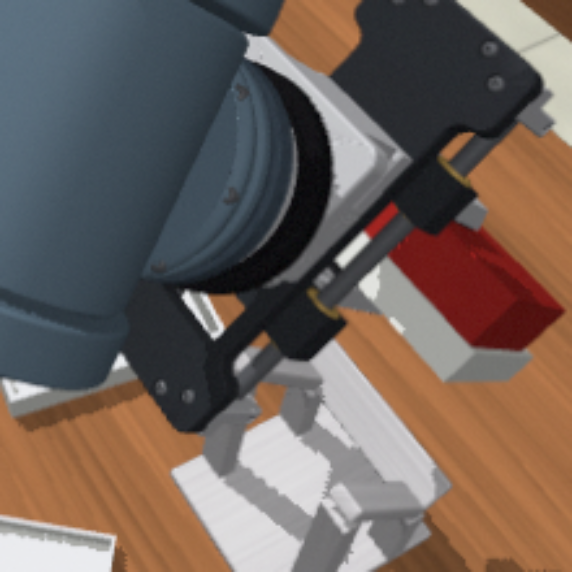

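Crop shows the tin lid-down (white lid at (450,350), red base up at (470,280)), shut, over the empty stand. Measuring its pose in the hand.

```bash
python3 - <<'E'
from h import *
s=ctrl.get_state(); R=Ro.from_rotvec(s['tcp_rot']); x=s['eef_pos']
for n in ('side','top'):
    im=np.load('flip.npy',allow_pickle=True).item() if n=='side' else grab('top')
    hsv=cv2.cvtColor(im['color'],cv2.COLOR_RGB2HSV)
    for nm,m in (('red',((hsv[...,0]<6)|(hsv[...,0]>174))&(hsv[...,1]>150)),('white',(hsv[...,1]<60)&(hsv[...,2]>120))):
        vv,uu=np.nonzero(m&(im['depth']>0)); P=world(im,np.c_[uu,vv],im['depth'][vv,uu]); Q=R.inv().apply(P-x)
        k=(np.abs(Q)<[.075,.03,.07]).all(1); Q=Q[k]
        if len(Q)<50: print(n,nm,len(Q)); continue
        print(n,nm,len(Q),'pct2',np.percentile(Q,2,0).round(4),'pct98',np.percentile(Q,98,0).round(4))
        if nm=='red':
            F=Q[Q[:,1]<-.018]; 
            c=F.mean(0); w=np.linalg.svd(F-c,full_matrices=False)[2][2]; print(' base plane n',w.round(3),'c',c.round(4))
        E=[]
        for a in np.arange(-.05,.05,.008):
            b=Q[(Q[:,0]>a)&(Q[:,0]<a+.008)]
            if len(b)>8: E.append((a+.004,np.percentile(b[:,2],97)))
        E=np.array(E); 
        if len(E)>2: print(' front edge',np.polyfit(E[:,0],E[:,1],1).round(4),E.round(4).tolist())
E
```

```text
side red 1921 pct2 [-0.0045 -0.0221 -0.04  ] pct98 [0.0563 0.0035 0.0426]
 base plane n [-0.023  1.     0.015] c [ 0.0352 -0.0211 -0.0064]
 front edge [ 1.138e+00 -7.000e-04] [[-0.006, -0.0378], [0.01, 0.0366], [0.018, 0.0347], [0.026, 0.0391], [0.034, 0.0398], [0.042, 0.0348], [0.05, 0.0457]]
side white 981 pct2 [-0.0048  0.0042 -0.0438] pct98 [0.0608 0.0212 0.0152]
 front edge [-0.0372 -0.0366] [[-0.006, -0.0408], [0.002, -0.0408], [0.01, -0.0219], [0.018, -0.0399], [0.026, -0.0396], [0.034, -0.0391], [0.042, -0.0387], [0.05, -0.0385]]
top red 2489 pct2 [-0.0564 -0.0218 -0.0415] pct98 [0.0491 0.0027 0.0488]
 base plane n [ 0.004 -1.    -0.002] c [-0.0144 -0.0206  0.0105]
 front edge [0.0871 0.0478] [[-0.046, 0.042], [-0.038, 0.045], [-0.03, 0.0452], [-0.022, 0.0459], [-0.014, 0.0464], [-0.006, 0.0467], [0.002, 0.0499], [0.01, 0.0504], [0.018, 0.0509], [0.026, 0.0501], [0.034, 0.05], [0.042, 0.0507], [0.05, 0.051]]
top white 909 pct2 [-0.0614 -0.0282 -0.0618] pct98 [0.0051 0.0253 0.0471]
 front edge [-0.1033 -0.0413] [[-0.046, -0.0407], [-0.038, -0.0413], [-0.03, -0.0412], [-0.022, -0.0405], [-0.014, -0.0402], [-0.006, 0.0067], [0.002, -0.0611], [0.01, -0.0571]]
```

```bash
python3 - <<'E'
from kin import *
R=Ro.from_rotvec(s['tcp_rot']); x=s['eef_pos']; seat=np.array([.5804,-.2297,.1204])
D_=R.inv().apply(seat-x)
T=D_-[0,0,.003]+[0,-.004,-.013]
print((D_/.03).round(2),(T/.03).round(2),R.inv().apply([.707,-.01,.707]).round(3))
q,e=ik(x+R.apply(T),R,s['joint_pos']); print(q.round(2),e)
E
```

```text
[0.05 3.31 3.56] [0.05 3.18 3.03] [ 0.004 -1.     0.008]
[-0.81  0.    2.16  1.03  0.68  1.58] 6.371292382567617e-13
```

>>> {"name": "play_rows", "arguments": {"grip": [30,30,30,30,30,30,30,30,30,30], "linear": [[0,0.3,0.3],[0,0.8,0.7],[0,1.3,1.2],[0,1.7,1.6],[0,2.1,2],[0,2.5,2.3],[0,2.8,2.6],[0,3,2.8],[0,3.1,3],[0,3.1,3]], "turn": [0,0,0,0,0,0,0,0,0,0]}}

```text
time_s: 20.4
eef_pos: [0.5733, -0.2287, 0.1368]
tcp_rot: [-1.749, 1.739, -0.702]
force: [-0.3, -1.1, -3.6]
width: 0.456
finger_force: 40.0
```

```bash
python3 st.py; python3 - <<'E'
from h import *
s=ctrl.get_state(); R=Ro.from_rotvec(s['tcp_rot']); print((R.inv().apply(np.array([.5804,-.2297,.1204])-s['eef_pos'])/.03).round(2))
im=grab('side'); cv2.imwrite('pics/crop4.png',cv2.resize(im['color'][200:380,320:500,::-1],None,fx=3.2,fy=3.2))
E
```

```text
20.4 [-8.050e-01 -1.000e-03  2.159e+00  1.030e+00  6.750e-01  1.592e+00] [ 0.5733 -0.2287  0.1368] [[0.017, -0.701, 0.713], [-1.0, 0.007, 0.031], [-0.026, -0.713, -0.7]] [-0.3 -1.1 -3.6] 0.45612012051922424 39.993290305137634
[0.05 0.22 0.55]
```

View pics/crop4.png

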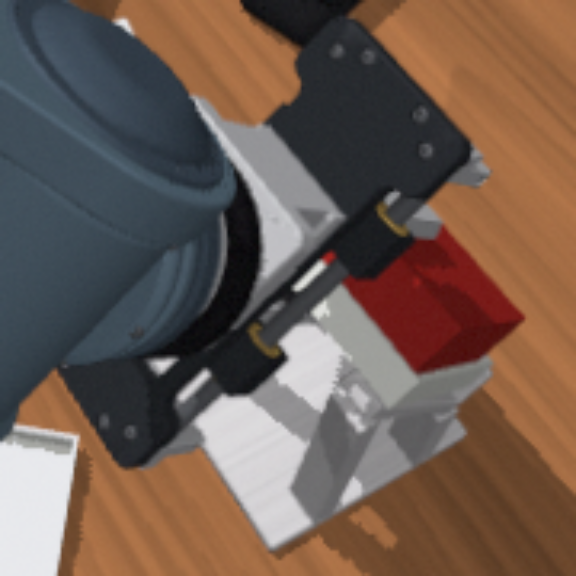

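Crop shows the tin lid-down just over the rails, with a gap to the ledge at (470,390). Easing onto the slope, then pressing lightly down to the ledge with reduced grip so it squares.

>>> {"name": "play_rows", "arguments": {"grip": [30,30,30], "linear": [[0,0.1,0],[0,0.2,0],[0,0.22,0]], "turn": [0,0,0]}}

```text
time_s: 20.75
eef_pos: [0.5685, -0.2288, 0.1328]
tcp_rot: [-1.749, 1.739, -0.704]
force: [0.9, 0.8, -2.9]
width: 0.458
finger_force: 40.0
```

>>> {"name": "play_rows", "arguments": {"grip": [30,30,30,30], "linear": [[0,0,0.08],[0,0,0.16],[0,0,0.22],[0,0,0.22]], "turn": [0,0,0,0], "squeeze": 15}}

```text
time_s: 21.15
eef_pos: [0.5734, -0.2268, 0.1284]
tcp_rot: [-1.75, 1.735, -0.699]
force: [-6.3, 6.7, 3.7]
width: 0.455
finger_force: 15.0
```

```bash
python3 st.py
```

```text
21.15 [-0.804  0.016  2.162  1.053  0.668  1.564] [ 0.5734 -0.2268  0.1284] [[0.021, -0.7, 0.714], [-0.999, 0.006, 0.035], [-0.029, -0.714, -0.7]] [-6.3  6.7  3.7] 0.4554686646705614 14.997839033603668
```

>>> {"name": "play_rows", "arguments": {"grip": [30,30,30,30], "linear": [[0,0,0.04],[0,0,0.08],[0,0,0.12],[0,0,0.12]], "turn": [0,0,0,0], "squeeze": 10}}

```text
time_s: 21.55
eef_pos: [0.5759, -0.2277, 0.126]
tcp_rot: [-1.75, 1.737, -0.702]
force: [-9.8, 3.1, 4.4]
width: 0.459
finger_force: 10.0
```

```bash
python3 st.py; cat > yaw.py <<'E'
from h import *
# in-plane edges of red base face, in a stand frame (x downslope, y, z normal)
S=np.array([[.7071,0,-.7071],[0,1,0],[.7071,0,.7071]]); seat=np.array([.5804,-.2297,.1204])
im=grab('top'); hsv=cv2.cvtColor(im['color'],cv2.COLOR_RGB2HSV)
m=((hsv[...,0]<6)|(hsv[...,0]>174))&(hsv[...,1]>150)
vv,uu=np.nonzero(m&(im['depth']>0)); P=world(im,np.c_[uu,vv],im['depth'][vv,uu]); Q=(P-seat)@S.T
Q=Q[(np.abs(Q)<[.08,.08,.05]).all(1)]; F=Q[Q[:,2]>np.percentile(Q[:,2],90)-.004]
c=F.mean(0); w=np.linalg.svd(F-c,full_matrices=False)[2][2]
r=cv2.minAreaRect((F[:,:2]*1000).astype(np.float32))
E=[]
for a in np.arange(-.048,.048,.008):
    b=F[(F[:,1]>a)&(F[:,1]<a+.008)]
    if len(b)>8: E.append((a+.004,np.percentile(b[:,0],97)))
E=np.array(E); print('n',w.round(3),'c',c.round(4),'rect',r,'front',np.polyfit(E[:,0],E[:,1],1).round(4))
E
python3 yaw.py
```

```text
21.55 [-0.801  0.026  2.157  1.059  0.66   1.558] [ 0.5759 -0.2277  0.126 ] [[0.019, -0.7, 0.714], [-0.999, 0.006, 0.032], [-0.027, -0.714, -0.7]] [-9.8  3.1  4.4] 0.4585437538052857 10.000256896018982
n [-0.01  -0.009  1.   ] c [-0.0002  0.0177  0.0215] rect ((-4.814723968505859, 4.224094390869141), (110.96939849853516, 92.75483703613281), 89.81874084472656) front [-0.0394  0.0375]
```

Base-face rectangle is 111×93 mm, square to the ledge and 4.8 mm upslope as expected. Releasing.

>>> {"name": "play_rows", "arguments": {"grip": [47,49,52,55,58,62,66,70,72,72], "linear": [[0,0,0],[0,0,0],[0,0,0],[0,0,0],[0,0,0],[0,0,0],[0,0,0],[0,0,0],[0,0,0],[0,0,0]], "turn": [0,0,0,0,0,0,0,0,0,0]}}

```text
time_s: 22.6
eef_pos: [0.5759, -0.2285, 0.1257]
tcp_rot: [-1.749, 1.739, -0.703]
force: [0.4, -0.5, -0.3]
width: 0.721
finger_force: 0.0
```

```bash
python3 st.py; python3 yaw.py
```

```text
22.6 [-0.801  0.027  2.157  1.059  0.658  1.558] [ 0.5759 -0.2285  0.1257] [[0.017, -0.7, 0.714], [-1.0, 0.007, 0.03], [-0.026, -0.714, -0.7]] [ 0.4 -0.5 -0.3] 0.7209478341297522 0.0
n [-0.001 -0.01   1.   ] c [-0.0022  0.0203  0.0208] rect ((-2.7922019958496094, 4.247802734375), (110.68380737304688, 94.14252471923828), 89.18656158447266) front [-0.0291  0.0385]
```

>>> {"name": "play_rows", "arguments": {"grip": [72,72,72,72,72,72,72,72,72,72], "linear": [[0,0,-0.3],[0,0,-0.8],[0,0,-1.5],[0,0,-2.3],[0,0,-3.1],[0,0,-3.9],[0,0,-4.7],[0,0,-5.3],[0,0,-5.5],[0,0,-5.5]], "turn": [0,0,0,0,0,0,0,0,0,0]}}

```text
time_s: 23.65
eef_pos: [0.458, -0.2339, 0.242]
tcp_rot: [-1.749, 1.739, -0.706]
force: [-0.8, 0.2, -0.2]
width: 0.724
finger_force: 0.0
```

```bash
python3 st.py; python3 yaw.py; python3 -c "
from h import *
im=grab('side'); cv2.imwrite('pics/crop5.png',cv2.resize(im['color'][200:380,320:500,::-1],None,fx=3.2,fy=3.2))"
```

```text
23.65 [-1.051 -0.457  2.31   0.83   1.033  1.734] [ 0.458  -0.2339  0.242 ] [[0.016, -0.7, 0.714], [-1.0, 0.006, 0.028], [-0.024, -0.714, -0.699]] [-0.8  0.2 -0.2] 0.723645030364555 0.0
n [-0.002 -0.01   1.   ] c [-0.0073  0.0051  0.0207] rect ((-3.544574737548828, 4.127174377441406), (111.33893585205078, 94.60515594482422), 89.31587982177734) front [-0.0012  0.0376]
```

View pics/crop5.png

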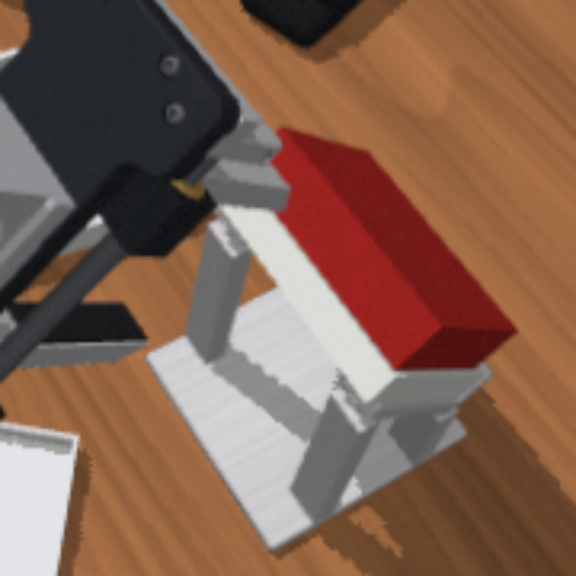

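The tin lies lid-down on the slope, shut and square against the ledge (lid edge at (430,390)), and the gripper is clear of it. Handing in.

```bash
python3 -c "
from workcell import ctrl
print(ctrl.hand_in())"
```

```text
the job is handed in; nothing more can be done
None
```

The red tin lies lid-down in its own stand, shut, released and square to the ledge; the blue tin was never approached, and I handed in at about 24 s of 48 (no verdict was returned).

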